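# Hold a connecting rod in the demagnetiser window

## Task

Someone left a closed parts carton on the demagnetiser's window: first set it down gently on the black rubber mat and let go of it. Then take the longer connecting rod out of the rack by its small end, lower its big end upright through the window until the whole big-end ring is inside, below the top plate (foot about 85 mm below the plate's upper face), and finish while still holding it there, hanging free and still in the gripper, not resting on the window or the floor inside. Leave the shorter rod and everything else on the bench where it is.

Things in the scene. Friction and masses are not known exactly. Their poses are not given: they have to be found in the camera images.
- demagnetiser: bench demagnetiser, a hollow painted steel box bolted down, 200 mm (its x) by 180 mm (its y), 135 mm tall; origin at the centre of its underside. Its flat top plate, 6 mm thick, has the window; inside it is empty down to a floor 5 mm above the bench.
- window (a point): centre of the demagnetiser's window at the upper face of the top plate (135 mm above the bench), z up. The window is a rectangular slot, 24 mm along its x and 72 mm along its y, with a 1.5 mm bevel at the mouth.
- carton: closed white parts carton with a brown band, 50 mm (its x) by 80 mm (its y) by 40 mm tall, about 150 g; stands on the demagnetiser's top plate, over the window; origin at the centre of its underside, z up. Stiff enough to be gripped across its 50 mm width.
- mat: square black rubber mat fixed flat on the bench, 130 x 130 mm, 4 mm thick; origin at the centre of its underside.
- rack: wooden rod rack fixed to the bench, 60 mm (its x) by 200 mm (its y), 40 mm tall; origin at the centre of its underside. Two open-topped seats, each 25 mm (x) by 71 mm (y), 50 mm to either side of the middle along y, their floor 10 mm above the bench. Either rod may stand in either seat.
- long_rod: longer steel connecting rod, 166 mm tall, about 0.4 kg, upright in a rack seat, big end down. Origin: centre of its flat foot; z up the rod, x along the axes of its eyes. Big end: ring 60 mm across (66 along y over lugs), 20 thick along x, top 64 mm above origin. Small end: flat ring 34 mm across, 14 mm hole, 20 thick along x, centre 149 mm above origin: grip across x. Shank 23 x 14 mm.
- short_rod: the shorter rod in the rack's other seat, same ends and axes but 131 mm tall, small end centre 114 mm above the origin; not needed.
- piston: bare steel piston standing upright, 62 mm diameter, 60 mm tall; a bystander, origin in the middle of its underside or on its length
- piston_and_rod: piston with its rod, lying on the bench behind the mat, about 220 mm long, 62 mm high; a bystander, origin in the middle of its underside or on its length
- hammer: hammer lying on the bench near the robot; a bystander, origin in the middle of its underside or on its length
- wrench: wrench lying on the bench near the robot; a bystander, origin in the middle of its underside or on its length
- open_carton: small empty open-topped white carton, 70 x 100 x 50 mm (an upright flap reaches 105 mm); a bystander, origin in the middle of its underside or on its length
- bearing_ring: plain steel ring lying flat, 56 mm across, 18 mm high, between the robot and the mat; a bystander, origin in the middle of its underside or on its length

How it is judged (in metres and radians):
On the way, in this order (a step that is already met when the one before it is completed fails the run):
1. the carton stands upright on the mat, let go (x of carton in the frame of mat between -0.05 and 0.05 m and y of carton in the frame of mat between -0.05 and 0.05 m and height (world z) of carton below 0.009 m and angle between carton's own z axis and vertical below 0.1 rad and linear speed of carton below 0.03 m/s and contact force between the fingers and carton below 0.3 N), for 0.2 s.
2. the long rod is held upright above the window (z of long_rod in the frame of window above 0 m and horizontal distance between long_rod and window below 0.03 m and angle between long_rod's own z axis and vertical below 0.2 rad and contact force between the fingers and long_rod above 2 N), for 0.1 s.
At the end, for the whole second after the job is handed in: Fingers hold the long rod upright (0.1 rad) in the window, foot 64-112 mm below the plate's upper face, within 15 mm and 0.2 rad of the window, still (0.03 m/s), under 3 N on the demagnetiser; carton upright, released, at rest on the mat, within 50 mm of its centre along each mat axis (all of step 1 and z of long_rod in the frame of window between -0.112 and -0.064 m and horizontal distance between long_rod and window below 0.015 m and angle between long_rod's own z axis and vertical below 0.1 rad and angle between the x axis of long_rod and the x axis of demagnetiser, either way round below 0.2 rad and contact force between the fingers and long_rod above 2 N and contact force between long_rod and demagnetiser below 3 N and linear speed of long_rod below 0.03 m/s); the arm keeps its last pose, push and grip.
It fails at once if the carton is slammed onto the mat (over 40 N) (contact force between carton and mat above 40 N).
It fails at once if the long rod is tipped over (angle between long_rod's own z axis and vertical above 0.6 rad).
It fails at once if the shorter rod is moved from its seat or another thing on the bench is moved by more than 30 mm (distance of any of short_rod, piston, piston_and_rod, hammer, wrench, open_carton, bearing_ring from where it was at the start of the episode above 0.03 m).
It also fails if it takes over 64 s, if anything falls off the work surface, if the arm or the gripper's body presses on something with over 40 N, if the wrist force passes 120 N, or if a joint passes its speed limit or range.

## Robot

A 7-joint arm with a two-finger parallel gripper is mounted at the origin on the work surface. World frame = base frame: x ahead of the robot, y to its left, z up, the work surface at z = 0. Lengths are in mm, angles in rad, forces in N, time in s.
With the tool pointing down it reaches from about 425 to 825 mm from the base axis. Payload 3.6 kg.
Tool frame: the origin (TCP) lies midway between the tips of the shut fingers; the grasp point (between the pads) lies 19 mm behind it; z points along the fingers, y is the line along which they close (so a half turn about z gives the same grasp; the last joint's range is limited). The gripper opens to 85 mm and grips with 20 to 120 N. Pads are 22 mm wide; open, the fingers measure 114 mm over their backs; the gripper's body (76 mm by 85 mm) begins 54 mm behind the grasp point. The pads swing forward as they close: fully open they stand 13 mm farther back than shut.
Start: joints at [-1.258, 0.615, -0.013, 1.423, 0.008, 1.103, -0.04], TCP at [216.61, 612.815, 231.297] pointing down, gripper open.
Joint ranges: [-3.12, 3.12], [-0.3, 2.06], [-1.34, 1.32], [0.26, 2.42], [-1.36, 4.5], [0.01, 1.98], [-2.84, 2.84]. Speed limits (rad/s): [2.79, 2.79, 3.14, 3.14, 3.14, 3.14, 3.14].

## Interface

Orientations are given as a 3x3 rotation matrix whose columns are the frame's x, y, z axes.
In Python, from workcell import env gives the robot as it stands.
- The arm moves only by the tool move_arm, never from a script. Its argument "commands" is a list of rows, each an object of numbers: "grip": the opening in per cent of the stroke, from 0 (shut) to 100 (fully open); "tx", "ty", "tz": the shift along the tool's x, y, z in cm; "twist": the turn about the tool's z in degrees. In form: [{"grip": .., "tx": .., "ty": .., "tz": .., "twist": ..}, ...]. A call has 1 to 20 rows; each row is the pose to reach, as a shift and turn from the pose commanded when the call began, along the tool's axes at that moment; what a row does not reach only later rows make up. A row lasts 1/12 s, in which the tool goes at most 41.7 mm and 7.16 degrees, less where a joint would pass 70% of its speed; a pose out of reach is approached as far as the arm can. A call with a gripper value outside its range is refused whole. The fingers move at their own pace and stop on an object; "newtons" is the grip in N (left out, the last holds). Time passes only in rows, so rows that repeat a pose let the fingers close. It gives the time, the measured TCP pose, the force, the opening and the grip force at its end, in the units of the state.
- env.read_state(): the state, without advancing time (a new reading comes with each control period).
- env.get_image(name): name is "scene" or "top" or "wrist"; returns the picture (400x640x3 uint8, red, green, blue); there is no depth.
- env.get_calibration(name): a dict with "camera_matrix" (3x3 intrinsics, pixels), "rvec" (rotation vector, rad) and "tvec" (3), from world to camera coordinates, as OpenCV has them; the wrist camera has in their place "hand_eye" (4x4, takes a point from camera to tool coordinates, whose origin is the TCP and whose axes are the flange's). Camera axes: x right, y down, z forward; pixel columns grow to the right and rows downward; lengths in mm; the calibration is good to about 2 mm. The wrist camera is an equidistant fisheye: a pixel r from the principal point sees the ray r / f radians off the axis. A picture is of the moment at which its call begins: read the wrist's pose just before it. get_calibration takes no time and is no camera call.
- env.job_done(): hands the job in; it is judged then, once.
Trained networks look in the newest picture that a camera, given by its name, has taken for a name from the list of things; names that differ only in an ending like _2 or _b are one class to them, and where a whole thing is asked for, a point or a joint stands for the part that bears it (a point fixed in the world has none). Each returns a list of dicts, best first, with "conf" (0 to 1); they miss things now and then, are a little off and sometimes report something else, mostly with a low value. They report only what shows in the picture. A call takes as long as a camera call.
- env.search_frame(thing, camera): "position" ([column, row] in pixels, amid what is visible of it).
The state is a dict: "time": time; "joints": joint angles; "dq": joint speeds; "tau": joint torques, N m; "tool_pos": TCP position; "tcp_rot": TCP orientation; "wrist_force": force on the tool from outside, world axes, zero at the start; "ft_torque": the same for the moment, N m; "gripper_width": finger opening in mm; "gripper_force": force on a finger pad.
Only numpy, scipy, OpenCV 4.12 (cv2) and the standard library are available. Lean on these libraries where they do the work, as an engineer would, in place of code of your own. Each camera call takes 0.05 s, during which the arm holds its last target. There are 200 camera calls.

## Working session

There is one attempt and no reset: what is moved stays moved. The work goes in short steps, Python scripts to look and compute and a tool call to move; the robot and the scene stay as the last step left them, time stands still between calls to the robot, and variables do not carry over. Pictures are saved under pics/ and viewed, at most 10 in all, crops included, and the job is handed in when it is done.

Besides the shell and the picture viewer there is one more tool, called as name(argument=value, ...) on one line, values as JSON. move_arm: Moves the arm, as the interface text tells. Its arguments: {"type":"object","properties":{"commands":{"type":"array"},"newtons":{"type":"number"}},"required":["commands"]}

```bash
mkdir -p pics; ls; python3 - <<'E'
from workcell import env
import cv2,numpy as np
s=env.read_state();print(s['time'],s['tool_pos'],np.round(s['tcp_rot'],3).tolist(),s['gripper_width'])
for c in ['scene','top']:
    im=env.get_image(c);cv2.imwrite(f'pics/{c}1.png',im[:,:,::-1])
    k=env.get_calibration(c);print(c,{a:np.round(b,3).tolist() for a,b in k.items()})
    for t in ['demagnetiser','window','carton','mat','rack','long_rod','short_rod']:
        print(t,[(np.round(d['position']).tolist(),round(d['conf'],2)) for d in env.search_frame(t,c)][:3])
k=env.get_calibration('wrist');print({a:np.round(b,3).tolist() for a,b in k.items()})
E
```

```text
pics
0.0 [216.35014487 612.10418164 230.11244088] [[-0.943, 0.333, -0.001], [0.333, 0.943, -0.002], [-0.0, -0.003, -1.0]] 85.5025113587993
scene {'camera_matrix': [[397.444, 0.0, 314.273], [0.0, 397.444, 195.816], [0.0, 0.0, 1.0]], 'rvec': [2.017, 1.106, -0.531], 'tvec': [-246.404, -206.15, 1372.416]}
demagnetiser [([420.0, 180.0], 0.86), ([196.0, 234.0], 0.4), ([414.0, 260.0], 0.3)]
window [([418.0, 179.0], 0.81)]
carton [([427.0, 150.0], 0.67), ([244.0, 224.0], 0.44)]
mat [([315.0, 217.0], 0.76)]
rack [([226.0, 251.0], 0.62)]
long_rod [([195.0, 231.0], 0.63)]
short_rod [([242.0, 222.0], 0.85), ([418.0, 181.0], 0.59)]
top {'camera_matrix': [[436.756, 0.0, 321.596], [0.0, 436.756, 198.454], [0.0, 0.0, 1.0]], 'rvec': [2.198, -2.171, 0.046], 'tvec': [-20.451, 526.858, 1176.789]}
demagnetiser [([212.0, 195.0], 0.86), ([322.0, 215.0], 0.53)]
window [([212.0, 194.0], 0.8), ([398.0, 209.0], 0.56), ([284.0, 114.0], 0.16)]
carton [([203.0, 177.0], 0.62)]
mat [([321.0, 217.0], 0.87)]
rack [([411.0, 215.0], 0.94)]
long_rod [([440.0, 214.0], 0.79), ([362.0, 106.0], 0.2)]
short_rod [([394.0, 209.0], 0.54)]
{'camera_matrix': [[309.707, 0.0, 311.451], [0.0, 309.707, 202.135], [0.0, 0.0, 1.0]], 'hand_eye': [[-0.0, -0.948, -0.319, 82.087], [1.0, -0.0, 0.001, -0.73], [-0.001, -0.319, 0.948, -142.882], [0.0, 0.0, 0.0, 1.0]]}
```

```bash
python3 - <<'E'
import cv2
im=cv2.imread('pics/top1.png');cv2.imwrite('pics/top1c.png',cv2.resize(im[100:290,140:490],(798,433),interpolation=cv2.INTER_CUBIC))
E
```

```text
(no output)
```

View pics/scene1.png

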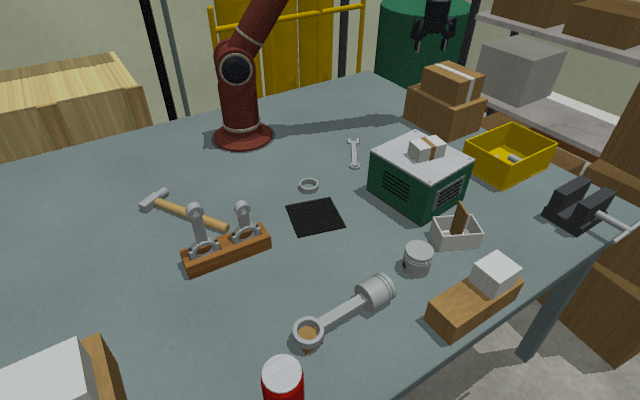

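View pics/top1.png

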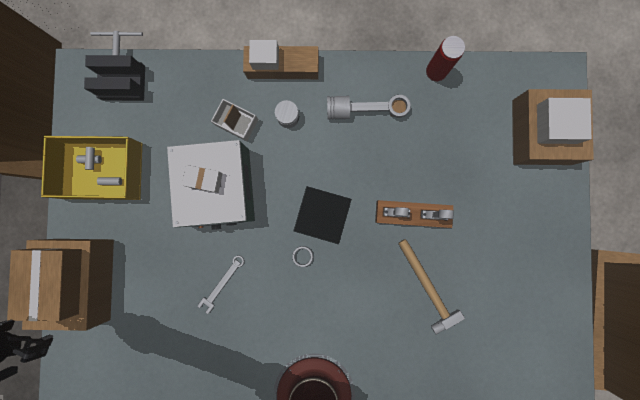

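View pics/top1c.png

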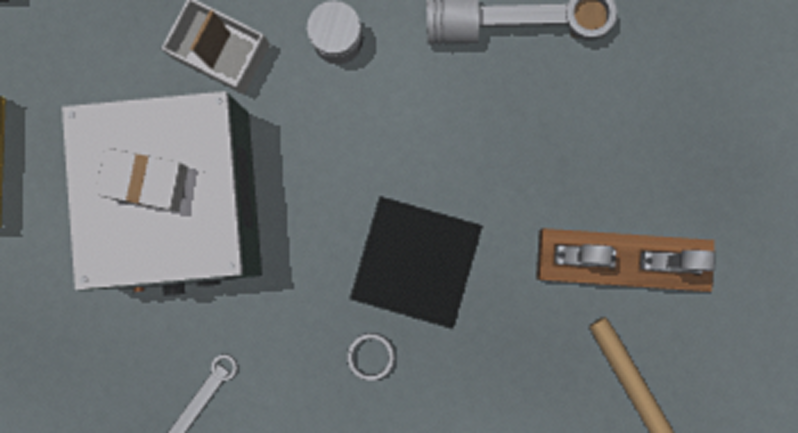

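```bash
cat > h.py <<'E'
import cv2,numpy as np
from workcell import env
def ray(c,px):
    k=env.get_calibration(c);R=cv2.Rodrigues(np.array(k['rvec'],float))[0];K=np.array(k['camera_matrix'])
    d=R.T@np.linalg.inv(K)@np.array([*px,1.]);return -R.T@np.array(k['tvec'],float).ravel(),d
def onz(c,px,z):
    o,d=ray(c,px);return (o+d*(z-o[2])/d[2])
def proj(c,P):
    k=env.get_calibration(c)
    return cv2.projectPoints(np.array(P,float).reshape(-1,3),np.array(k['rvec'],float),np.array(k['tvec'],float),np.array(k['camera_matrix']),None)[0].reshape(-1,2)
def wproj(P,pos,rot):
    k=env.get_calibration('wrist');H=np.array(k['hand_eye']);K=np.array(k['camera_matrix'])
    p=(np.array(P,float).reshape(-1,3)-pos)@np.array(rot);p=(p-H[:3,3])@H[:3,:3]
    r=np.hypot(p[:,0],p[:,1]);t=np.arctan2(r,p[:,2]);s=np.where(r>0,t/np.maximum(r,1e-9),0)
    return np.c_[K[0,2]+K[0,0]*p[:,0]*s,K[1,2]+K[1,1]*p[:,1]*s]
def box(x,y,a,w,l,z):
    c,s=np.cos(a),np.sin(a);return np.array([[x+c*u-s*v,y+s*u+c*v,z] for u,v in [(w/2,l/2),(w/2,-l/2),(-w/2,-l/2),(-w/2,l/2)]])
E
python3 - <<'E'
from h import *
im=cv2.imread('pics/top1.png').astype(int);sm=im.sum(2);sat=im.max(2)-im.min(2)
def rect(mask,seed,z,n):
    nl,lab,st,_=cv2.connectedComponentsWithStats(mask.astype(np.uint8));l=lab[seed[1],seed[0]]
    ys,xs=np.where(lab==l);W=np.array([onz('top',(x,y),z)[:2] for x,y in zip(xs,ys)],np.float32)
    r=cv2.minAreaRect(W);print(n,l,len(W),r)
rect(sm<120,(321,217),4,'mat')
print(im[160,215],im[215,215],im[178,203],im[178,212],im[180,190])
rect((sm>480)&(sat<40),(215,215),135,'plate')
h=cv2.cvtColor(im.astype(np.uint8),cv2.COLOR_BGR2HSV)
rect((im[:,:,2]>im[:,:,0]+40)&(im[:,:,2]>100),(411,221),40,'rack')
E
```

```text
mat 25 2076 ((482.98858642578125, -15.892501831054688), (125.40167999267578, 126.2091064453125), 74.6189956665039)
[177 174 175] [177 174 176] [155 158 165] [178 175 177] [177 175 176]Traceback (most recent call last):
  File "<stdin>", line 9, in <module>
  File "<stdin>", line 5, in rect
  File "h.py", line 7, in onz
    o,d=ray(c,px);return (o+d*(z-o[2])/d[2])
        ~~~^^^^^^
  File "h.py", line 4, in ray
    k=env.get_calibration(c);R=cv2.Rodrigues(np.array(k['rvec'],float))[0];K=np.array(k['camera_matrix'])
ValueError: time passes only in moves, steps and waits
```

```bash
sed -i 's/^from workcell import env/from workcell import env\nimport functools\ncal=functools.lru_cache(env.get_calibration)/; s/env.get_calibration(\(.[a-z]*.\?\))/cal(\1)/' h.py; grep -n cal h.py
python3 - <<'E'
from h import *
im=cv2.imread('pics/top1.png').astype(int);sm=im.sum(2);sat=im.max(2)-im.min(2)
def rect(mask,seed,z,n):
    nl,lab,st,_=cv2.connectedComponentsWithStats(mask.astype(np.uint8));l=lab[seed[1],seed[0]]
    c=max(cv2.findContours((lab==l).astype(np.uint8),0,1)[0],key=len)[:,0]
    W=np.array([onz('top',p,z)[:2] for p in c],np.float32)
    print(n,l,len(W),cv2.minAreaRect(W))
rect(sm<120,(321,217),4,'mat')
rect((sm>480)&(sat<40),(215,215),135,'plate')
rect((im[:,:,2]>im[:,:,0]+25)&(im[:,:,2]>60),(420,206),40,'rack')
# carton brown band quad on top
m=((im[:,:,2]>im[:,:,0]+40)).astype(np.uint8);m[:, :185]=0;m[:,220:]=0;m[:160]=0;m[195:]=0
ys,xs=np.where(m);W=np.array([onz('top',p,175)[:2] for p in zip(xs,ys)],np.float32);print('band',W.mean(0),cv2.minAreaRect(W))
# rack/rod triangulation
for a,b,n in [((440,214),(195,231),'long'),((394,209),(242,222),'short'),((398,211),(242,222),'s')]:
    o1,d1=ray('top',a);o2,d2=ray('scene',b)
    A=np.c_[d1,-d2];t=np.linalg.lstsq(A,o2-o1,rcond=None)[0];print(n,o1+t[0]*d1,o2+t[1]*d2)
for n in ['top']:
    b=im[160:200,175:235].astype(np.uint8);cv2.imwrite('pics/cart.png',cv2.resize(b,(780,520),interpolation=cv2.INTER_CUBIC))
E
```

```text
4:cal=functools.lru_cache(env.get_calibration)
6:    k=cal(c);R=cv2.Rodrigues(np.array(k['rvec'],float))[0];K=np.array(k['camera_matrix'])
11:    k=cal(c)
14:    k=cal('wrist');H=np.array(k['hand_eye']);K=np.array(k['camera_matrix'])
mat 25 173 ((482.98858642578125, -15.892501831054688), (125.40167999267578, 126.2091064453125), 74.6189956665039)
plate 35 299 ((555.15673828125, 270.89581298828125), (198.76560974121094, 178.2891082763672), 5.973710536956787)
rack 16 252 ((488.40447998046875, -260.59576416015625), (199.07870483398438, 60.50257873535156), 86.77687072753906)
band [563.0973  274.13644] ((563.2218627929688, 274.1431579589844), (11.392680168151855, 48.56673812866211), 79.55207061767578)
long [ 486.51185724 -313.80599213  100.67673116] [ 483.63423155 -321.02011123  102.44028014]
short [ 498.36516813 -201.1663511    81.22693976] [ 491.0794388  -216.79815273   83.31185531]
s [ 493.32672726 -211.26614852   82.21824826] [ 490.74614857 -216.68441821   82.99990648]
```

View pics/cart.png

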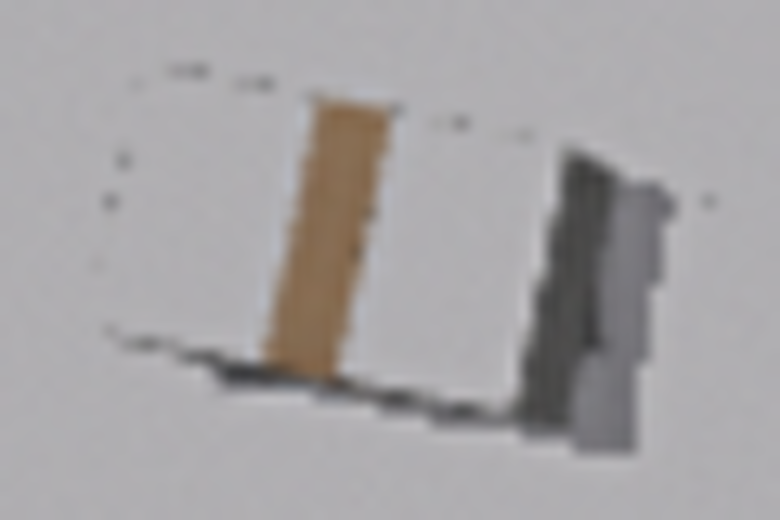

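```bash
python3 - <<'E'
from h import *
im1=cv2.imread('pics/top1.png');im2=cv2.imread('pics/scene1.png')
o=np.hstack([cv2.resize(im1[225:375,0:125],(400,480),interpolation=2),cv2.resize(im2[0:150,375:500],(400,480),interpolation=2)])
cv2.imwrite('pics/boxes.png',o)
print('ring',onz('top',(303,257),18),'hammer tip',onz('top',(404,242),20))
E
```

```text
ring [367.79032855  34.30050877  18.        ] hammer tip [ 411.93513768 -237.52791096   20.        ]
```

View pics/boxes.png

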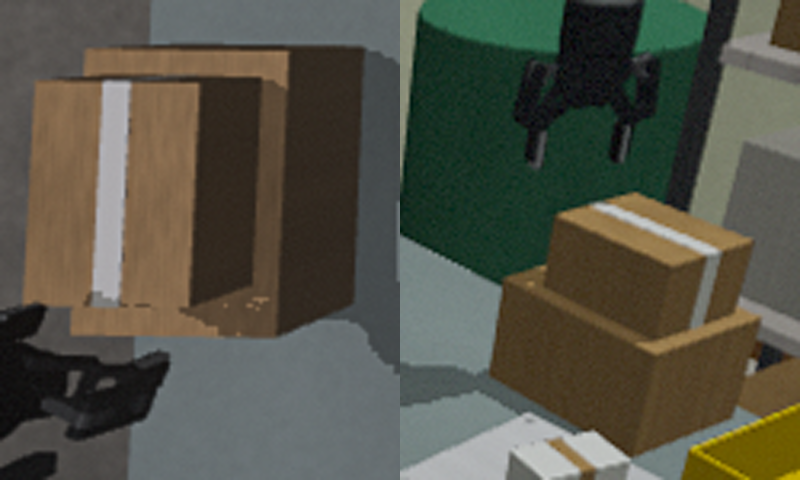

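```bash
python3 - <<'E'
from h import *
for a,b in [((59.4,320.3),(424.4,67.2)),((62,251),(460,82.5))]:
    o1,d1=ray('top',a);o2,d2=ray('scene',b)
    t=np.linalg.lstsq(np.c_[d1,-d2],o2-o1,rcond=None)[0];print(o1+t[0]*d1,o2+t[1]*d2)
R=np.array(env.read_state()['tcp_rot'])
for w in [(347,-338,0)]: print(R.T@np.array(w))
E
```

```text
[229.08240332 581.7525233  196.5882598 ] [232.18285261 585.18500881 197.97499139]
[387.56802469 581.56173744 199.39180757] [388.38870338 582.38436304 199.83658295]
[-4.39796063e+02 -2.03057682e+02 -3.03716462e-02]
```

move_arm(commands=[{"grip": 100, "tz": -4}, {"grip": 100, "tz": -7}, {"grip": 100, "tx": -22, "ty": -10.2, "tz": -7, "twist": 40}, {"grip": 100, "tx": -22, "ty": -10.2, "tz": -7, "twist": 40}, {"grip": 100, "tx": -22, "ty": -10.2, "tz": -7, "twist": 40}, {"grip": 100, "tx": -22, "ty": -10.2, "tz": -7, "twist": 40}, {"grip": 100, "tx": -22, "ty": -10.2, "tz": -7, "twist": 40}, {"grip": 100, "tx": -22, "ty": -10.2, "tz": -7, "twist": 40}, {"grip": 100, "tx": -44, "ty": -20.3, "tz": -7, "twist": 80.5}, {"grip": 100, "tx": -44, "ty": -20.3, "tz": -7, "twist": 80.5}, {"grip": 100, "tx": -44, "ty": -20.3, "tz": -7, "twist": 80.5}, {"grip": 100, "tx": -44, "ty": -20.3, "tz": -7, "twist": 80.5}, {"grip": 100, "tx": -44, "ty": -20.3, "tz": -7, "twist": 80.5}, {"grip": 100, "tx": -44, "ty": -20.3, "tz": -7, "twist": 80.5}, {"grip": 100, "tx": -44, "ty": -20.3, "tz": -7, "twist": 80.5}, {"grip": 100, "tx": -44, "ty": -20.3, "tz": -7, "twist": 80.5}, {"grip": 100, "tx": -44, "ty": -20.3, "tz": -7, "twist": 80.5}])

```text
$.commands[0]: bad value
```

move_arm(commands=[{"grip": 100, "tx": 0, "ty": 0, "tz": -4, "twist": 0}, {"grip": 100, "tx": 0, "ty": 0, "tz": -7, "twist": 0}, {"grip": 100, "tx": -22, "ty": -10.2, "tz": -7, "twist": 40}, {"grip": 100, "tx": -22, "ty": -10.2, "tz": -7, "twist": 40}, {"grip": 100, "tx": -22, "ty": -10.2, "tz": -7, "twist": 40}, {"grip": 100, "tx": -22, "ty": -10.2, "tz": -7, "twist": 40}, {"grip": 100, "tx": -22, "ty": -10.2, "tz": -7, "twist": 40}, {"grip": 100, "tx": -22, "ty": -10.2, "tz": -7, "twist": 40}, {"grip": 100, "tx": -44, "ty": -20.3, "tz": -7, "twist": 80.5}, {"grip": 100, "tx": -44, "ty": -20.3, "tz": -7, "twist": 80.5}, {"grip": 100, "tx": -44, "ty": -20.3, "tz": -7, "twist": 80.5}, {"grip": 100, "tx": -44, "ty": -20.3, "tz": -7, "twist": 80.5}, {"grip": 100, "tx": -44, "ty": -20.3, "tz": -7, "twist": 80.5}, {"grip": 100, "tx": -44, "ty": -20.3, "tz": -7, "twist": 80.5}, {"grip": 100, "tx": -44, "ty": -20.3, "tz": -7, "twist": 80.5}, {"grip": 100, "tx": -44, "ty": -20.3, "tz": -7, "twist": 80.5}, {"grip": 100, "tx": -44, "ty": -20.3, "tz": -7, "twist": 80.5}])

```text
time: 2.22
tool_pos: [563.3, 275.6, 301.1]
tcp_rot: [[0.172, 0.985, -0.001], [0.985, -0.172, 0.001], [0.001, -0.001, -1.0]]
wrist_force: [-0.4, 1.4, -0.5]
gripper_width: 85.5
gripper_force: 0.0
```

```bash
python3 - <<'E'
from h import *
s=env.read_state();im=env.get_image('wrist')[:,:,::-1].copy()
def ov(B,c):
    cv2.polylines(im,[np.round(wproj(B,s['tool_pos'],s['tcp_rot'])*8).astype(int)],True,c,1,16,3)
a=np.radians(-9.5)
ov(box(563.2,274.1,a,50,80,175),(0,0,255));ov(box(563.2,274.1,a,50,80,135),(255,0,0));ov(box(555.2,270.9,np.radians(5.7),200,180,135),(0,200,0))
cv2.imwrite('pics/w1.png',im);print(wproj([563.2,274.1,175],s['tool_pos'],s['tcp_rot']))
E
```

```text
[[311.77448957 194.48555792]]
```

View pics/w1.png

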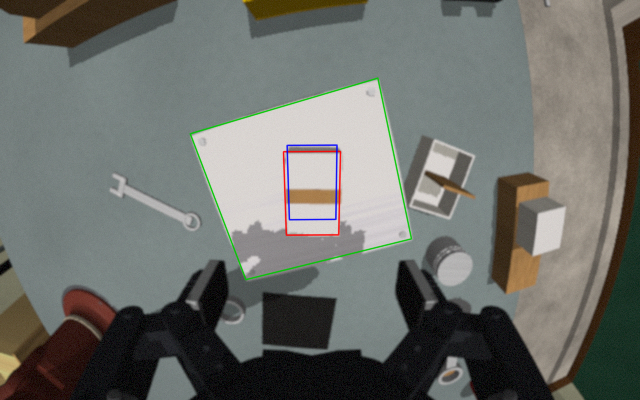

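move_arm(commands=[{"grip": 100, "tx": 0, "ty": 0, "tz": 4, "twist": 0}, {"grip": 100, "tx": 0, "ty": 0, "tz": 8, "twist": 0}, {"grip": 100, "tx": 0, "ty": 0, "tz": 11, "twist": 0}, {"grip": 100, "tx": 0, "ty": 0, "tz": 13, "twist": 0}, {"grip": 100, "tx": 0, "ty": 0, "tz": 15, "twist": 0}, {"grip": 100, "tx": 0, "ty": 0, "tz": 16, "twist": 0}, {"grip": 100, "tx": 0, "ty": 0, "tz": 16, "twist": 0}, {"grip": 30, "tx": 0, "ty": 0, "tz": 16, "twist": 0}, {"grip": 30, "tx": 0, "ty": 0, "tz": 16, "twist": 0}, {"grip": 30, "tx": 0, "ty": 0, "tz": 16, "twist": 0}, {"grip": 30, "tx": 0, "ty": 0, "tz": 16, "twist": 0}, {"grip": 30, "tx": 0, "ty": 0, "tz": 16, "twist": 0}, {"grip": 30, "tx": 0, "ty": 0, "tz": 16, "twist": 0}, {"grip": 30, "tx": 0, "ty": 0, "tz": 16, "twist": 0}, {"grip": 30, "tx": 0, "ty": 0, "tz": 16, "twist": 0}], newtons=30)

```text
time: 3.52
tool_pos: [564.9, 275.3, 143.2]
tcp_rot: [[0.173, 0.985, 0.003], [0.985, -0.173, 0.002], [0.002, 0.003, -1.0]]
wrist_force: [-0.4, -0.1, 6.3]
gripper_width: 49.4
gripper_force: 32.8
```

move_arm(commands=[{"grip": 30, "tx": 0, "ty": 0, "tz": -2, "twist": 0}, {"grip": 30, "tx": 0, "ty": 0, "tz": -5, "twist": 0}, {"grip": 30, "tx": -3, "ty": -0.3, "tz": -6, "twist": 0}, {"grip": 30, "tx": -6.5, "ty": -0.6, "tz": -6, "twist": 0}, {"grip": 30, "tx": -10, "ty": -0.9, "tz": -6, "twist": 0}, {"grip": 30, "tx": -13.5, "ty": -1.2, "tz": -6, "twist": 0}, {"grip": 30, "tx": -17, "ty": -1.5, "tz": -6, "twist": 0}, {"grip": 30, "tx": -20.5, "ty": -1.8, "tz": -6, "twist": 0}, {"grip": 30, "tx": -24, "ty": -2.2, "tz": -4, "twist": 0}, {"grip": 30, "tx": -27, "ty": -2.5, "tz": -1, "twist": 0}, {"grip": 30, "tx": -29, "ty": -2.6, "tz": 2, "twist": 0}, {"grip": 30, "tx": -30, "ty": -2.7, "tz": 5, "twist": 0}, {"grip": 30, "tx": -30, "ty": -2.7, "tz": 8, "twist": 0}, {"grip": 30, "tx": -30, "ty": -2.7, "tz": 9, "twist": 0}, {"grip": 30, "tx": -30, "ty": -2.7, "tz": 9, "twist": 0}, {"grip": 30, "tx": -30, "ty": -2.7, "tz": 9, "twist": 0}])

```text
time: 4.85
tool_pos: [485.7, -15.6, 51.6]
tcp_rot: [[0.172, 0.985, 0.0], [0.985, -0.172, 0.0], [0.0, 0.0, -1.0]]
wrist_force: [0.9, 0.5, -1.5]
gripper_width: 49.3
gripper_force: 31.9
```

```bash
python3 - <<'E'
from h import *
im=env.get_image('scene');im2=env.get_image('top')
a=cv2.resize(im[150:270,260:420],(480,360),interpolation=2)
b=cv2.resize(im2[150:270,180:287],(320,360),interpolation=2)
cv2.imwrite('pics/s2.png',np.hstack([a,b])[:,:,::-1]);cv2.imwrite('pics/top2.png',im2[:,:,::-1])
E
```

```text
(no output)
```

View pics/s2.png

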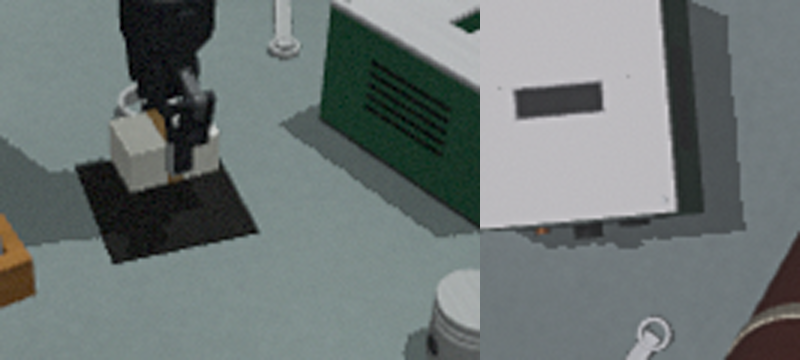

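move_arm(commands=[{"grip": 30, "tx": 0, "ty": 0, "tz": 1.5, "twist": 0}, {"grip": 30, "tx": 0, "ty": 0, "tz": 2.8, "twist": 0}, {"grip": 30, "tx": 0, "ty": 0, "tz": 3.3, "twist": 0}, {"grip": 30, "tx": 0, "ty": 0, "tz": 3.5, "twist": 0}, {"grip": 30, "tx": 0, "ty": 0, "tz": 3.6, "twist": 0}, {"grip": 30, "tx": 0, "ty": 0, "tz": 3.7, "twist": 0}, {"grip": 30, "tx": 0, "ty": 0, "tz": 3.8, "twist": 0}, {"grip": 30, "tx": 0, "ty": 0, "tz": 3.85, "twist": 0}, {"grip": 30, "tx": 0, "ty": 0, "tz": 3.9, "twist": 0}, {"grip": 30, "tx": 0, "ty": 0, "tz": 3.9, "twist": 0}, {"grip": 30, "tx": 0, "ty": 0, "tz": 3.9, "twist": 0}])

```text
time: 5.87
tool_pos: [485.3, -16.0, 12.4]
tcp_rot: [[0.173, 0.985, 0.0], [0.985, -0.173, -0.0], [-0.0, 0.0, -1.0]]
wrist_force: [-1.1, -0.9, -1.9]
gripper_width: 49.8
gripper_force: 32.0
```

```bash
python3 - <<'E'
from h import *
im=cv2.imread('pics/top2.png').astype(int);sm=im.sum(2)
def rect(mask,seed,z,n):
    nl,lab,st,_=cv2.connectedComponentsWithStats(mask.astype(np.uint8));l=lab[seed[1],seed[0]]
    c=max(cv2.findContours((lab==l).astype(np.uint8),0,1)[0],key=len)[:,0]
    W=np.array([onz('top',p,z)[:2] for p in c],np.float32)
    print(n,len(W),cv2.minAreaRect(W))
rect(sm<380,(206,183),135,'window')
# rack refined: reds; rods tops in both views
for n in ('long_rod','short_rod'):
  for c in('top','scene'): print(n,c,[(np.round(d['position'],1).tolist(),round(d['conf'],2)) for d in env.search_frame(n,c)][:2])
a=cv2.imread('pics/top1.png')[190:240,365:465];b=cv2.imread('pics/scene1.png')[190:280,170:280]
cv2.imwrite('pics/rods.png',np.vstack([cv2.resize(a,(500,250),interpolation=2),cv2.resize(b,(500,340),interpolation=2)]))
E
```

```text
window 74 ((554.7545776367188, 270.80157470703125), (24.943178176879883, 72.17330932617188), 5.4210357666015625)
long_rod top [([442.4, 214.2], 0.76)]
long_rod scene [([195.9, 234.3], 0.57), ([308.9, 198.9], 0.22)]
short_rod top [([395.8, 210.1], 0.56), ([433.3, 291.7], 0.49)]
short_rod scene [([241.8, 222.7], 0.73)]
```

View pics/rods.png

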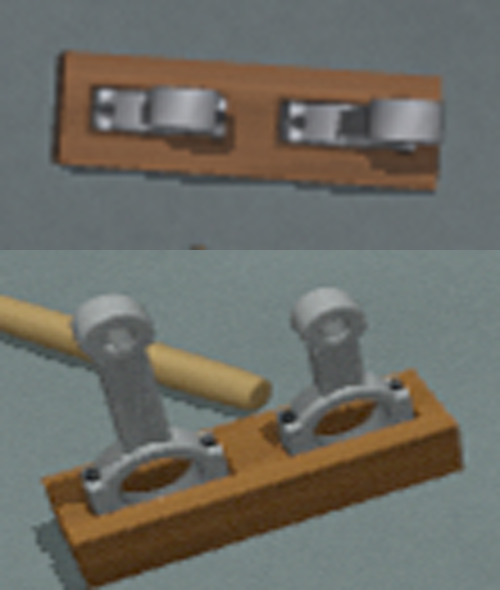

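move_arm(commands=[{"grip": 30, "tx": 0, "ty": 0, "tz": 0.05, "twist": 0}, {"grip": 30, "tx": 0, "ty": 0, "tz": 0.1, "twist": 0}, {"grip": 30, "tx": 0, "ty": 0, "tz": 0.15, "twist": 0}, {"grip": 30, "tx": 0, "ty": 0, "tz": 0.15, "twist": 0}])

```text
time: 6.4
tool_pos: [485.3, -16.1, 12.1]
tcp_rot: [[0.173, 0.985, 0.001], [0.985, -0.173, 0.001], [0.001, 0.001, -1.0]]
wrist_force: [-2.3, 0.2, 11.1]
gripper_width: 49.3
gripper_force: 33.3
```

```bash
python3 - <<'E'
from h import *
for p in [(446.2,214),(439.4,213),(453,215)]: print(onz('top',p,174),onz('top',p,165))
o1,d1=ray('top',(446.2,214));o2,d2=ray('scene',(195,208))
t=np.linalg.lstsq(np.c_[d1,-d2],o2-o1,rcond=None)[0];print(o1+t[0]*d1,o2+t[1]*d2)
print(proj('top',[[485.6,-310.5,176],[485.6,-310.5,159]]),proj('scene',[[485.6,-310.5,159],[485.6,-310.5,176]]))
E
```

```text
[ 484.81557356 -309.64192864  174.        ] [ 485.04776393 -312.06070608  165.        ]
[ 486.96544039 -293.7339139   174.        ] [ 487.21639948 -296.01381166  165.        ]
[ 482.66727179 -325.53836261  174.        ] [ 482.88070712 -328.09591863  165.        ]
[ 485.06058315 -312.1942466   164.50311068] [ 485.92964616 -310.04980678  163.94920683]
[[446.79634958 213.65089296]
 [444.86268825 213.81650378]] [[195.17869253 209.81205499]
 [193.63685989 203.49044264]]
```

move_arm(commands=[{"grip": 100, "tx": 0, "ty": 0, "tz": 0.1, "twist": 0}, {"grip": 100, "tx": 0, "ty": 0, "tz": 0, "twist": 0}, {"grip": 100, "tx": 0, "ty": 0, "tz": 0, "twist": 0}, {"grip": 100, "tx": 0, "ty": 0, "tz": 0, "twist": 0}, {"grip": 100, "tx": 0, "ty": 0, "tz": 0, "twist": 0}, {"grip": 100, "tx": 0, "ty": 0, "tz": 0, "twist": 0}, {"grip": 100, "tx": 0, "ty": 0, "tz": -2, "twist": 0}, {"grip": 100, "tx": 0, "ty": 0, "tz": -5, "twist": 0}, {"grip": 100, "tx": 0, "ty": 0, "tz": -9, "twist": 0}, {"grip": 100, "tx": 0, "ty": 0, "tz": -13, "twist": 0}, {"grip": 100, "tx": 0, "ty": 0, "tz": -17, "twist": 0}, {"grip": 100, "tx": 0, "ty": 0, "tz": -21, "twist": 0}, {"grip": 100, "tx": 0, "ty": 0, "tz": -23, "twist": 0}])

```text
time: 7.48
tool_pos: [487.0, -16.5, 245.5]
tcp_rot: [[0.173, 0.985, 0.007], [0.985, -0.173, 0.0], [0.001, 0.007, -1.0]]
wrist_force: [0.8, 0.2, -0.3]
gripper_width: 85.6
gripper_force: 0.0
```

move_arm(commands=[{"grip": 100, "tx": -3, "ty": 0.5, "tz": 0, "twist": -2}, {"grip": 100, "tx": -7, "ty": 1.2, "tz": 0, "twist": -6.8}, {"grip": 100, "tx": -11, "ty": 1.9, "tz": 0, "twist": -6.8}, {"grip": 100, "tx": -15, "ty": 2.6, "tz": 0, "twist": -6.8}, {"grip": 100, "tx": -19, "ty": 3.3, "tz": 0, "twist": -6.8}, {"grip": 100, "tx": -23, "ty": 4, "tz": 0, "twist": -6.8}, {"grip": 100, "tx": -27, "ty": 4.7, "tz": 0, "twist": -6.8}, {"grip": 100, "tx": -29, "ty": 5.1, "tz": 0, "twist": -6.8}, {"grip": 100, "tx": -29, "ty": 5.1, "tz": 0, "twist": -6.8}, {"grip": 100, "tx": -29, "ty": 5.1, "tz": 0, "twist": -6.8}])

```text
time: 8.32
tool_pos: [484.4, -311.5, 240.2]
tcp_rot: [[0.058, 0.998, -0.001], [0.998, -0.058, 0.0], [0.0, -0.001, -1.0]]
wrist_force: [0.0, 1.3, 0.2]
gripper_width: 85.6
gripper_force: 0.0
```

```bash
python3 - <<'E'
from h import *
s=env.read_state();im=env.get_image('wrist')[:,:,::-1].copy();im0=im.copy()
def ov(B,c): cv2.polylines(im,[np.round(wproj(B,s['tool_pos'],s['tcp_rot'])*8).astype(int)],True,c,1,16,3)
a=np.radians(-3.2)
ov(box(485.4,-311,a,20,10,176),(0,0,255));ov(box(485.4,-311,a,20,66,74-37),(255,0,0));ov(box(488.4,-260.6,a,60,200,40),(0,200,0))
B=box(563.2-563.2+485.3,-16.1,np.radians(-10),50,80,44);
cv2.imwrite('pics/w3.png',np.hstack([im[60:400,170:470]]*1));cv2.imwrite('pics/w3raw.png',im0)
t=env.get_image('top');sc=env.get_image('scene')
A=cv2.resize(im[100:400,190:440],(500,600),interpolation=2);C=cv2.resize(sc[:,:,::-1][170:270,270:370],(300,300),interpolation=2);D=cv2.resize(t[:,:,::-1][170:270,270:370],(300,300),interpolation=2)
cv2.imwrite('pics/w3.png',np.hstack([A,np.vstack([C,D])]));print(s['tool_pos'],s['time'])
E
```

```text
[ 484.43009705 -311.54995906  240.23934832] 8.3167
```

View pics/w3.png

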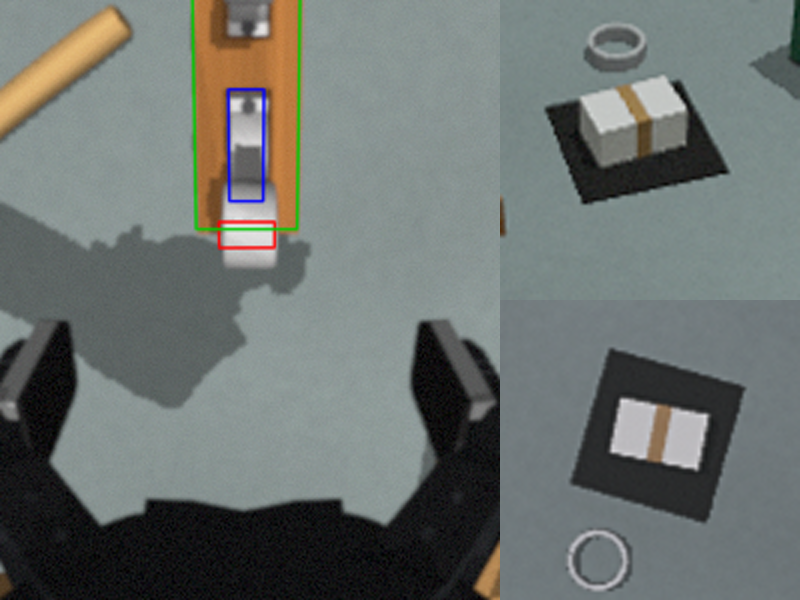

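move_arm(commands=[{"grip": 100, "tx": 0, "ty": 0.1, "tz": 3, "twist": 0}, {"grip": 100, "tx": 0, "ty": 0.15, "tz": 6, "twist": 0}, {"grip": 100, "tx": 0, "ty": 0.15, "tz": 8.5, "twist": 0}, {"grip": 100, "tx": 0, "ty": 0.15, "tz": 10, "twist": 0}, {"grip": 80, "tx": 0, "ty": 0.15, "tz": 10, "twist": 0}, {"grip": 60, "tx": 0, "ty": 0.15, "tz": 10, "twist": 0}, {"grip": 40, "tx": 0, "ty": 0.15, "tz": 10, "twist": 0}, {"grip": 30, "tx": 0, "ty": 0.15, "tz": 10, "twist": 0}, {"grip": 25, "tx": 0, "ty": 0.15, "tz": 10, "twist": 0}, {"grip": 20, "tx": 0, "ty": 0.15, "tz": 10, "twist": 0}, {"grip": 10, "tx": 0, "ty": 0.15, "tz": 10, "twist": 0}, {"grip": 0, "tx": 0, "ty": 0.15, "tz": 10, "twist": 0}, {"grip": 0, "tx": 0, "ty": 0.15, "tz": 10, "twist": 0}, {"grip": 0, "tx": 0, "ty": 0.15, "tz": 10, "twist": 0}, {"grip": 0, "tx": 0, "ty": 0.15, "tz": 10, "twist": 0}, {"grip": 0, "tx": 0, "ty": 0.15, "tz": 10, "twist": 0}], newtons=80)

```text
time: 9.8
tool_pos: [487.2, -311.0, 142.4]
tcp_rot: [[0.055, 0.998, 0.002], [0.998, -0.055, -0.001], [-0.001, 0.002, -1.0]]
wrist_force: [-1.0, 1.1, 5.8]
gripper_width: 18.7
gripper_force: 78.3
```

move_arm(commands=[{"grip": 0, "tx": 0, "ty": 0, "tz": -1, "twist": 0}, {"grip": 0, "tx": 0, "ty": 0, "tz": -2, "twist": 0}, {"grip": 0, "tx": 0, "ty": 0, "tz": -3.5, "twist": 0}, {"grip": 0, "tx": 0, "ty": 0, "tz": -5, "twist": 0}, {"grip": 0, "tx": 0, "ty": 0, "tz": -7, "twist": 0}, {"grip": 0, "tx": 0, "ty": 0, "tz": -9, "twist": 0}, {"grip": 0, "tx": 0, "ty": 0, "tz": -11, "twist": 0}, {"grip": 0, "tx": 0, "ty": 0, "tz": -13, "twist": 0}, {"grip": 0, "tx": 0, "ty": 0, "tz": -15, "twist": 0}, {"grip": 0, "tx": 0, "ty": 0, "tz": -16.5, "twist": 0}, {"grip": 0, "tx": 0, "ty": 0, "tz": -17.5, "twist": 0}, {"grip": 0, "tx": 0, "ty": 0, "tz": -18, "twist": 0}, {"grip": 0, "tx": 0, "ty": 0, "tz": -18, "twist": 0}])

```text
time: 10.88
tool_pos: [486.9, -310.7, 321.6]
tcp_rot: [[0.055, 0.998, 0.001], [0.998, -0.055, -0.001], [-0.001, 0.001, -1.0]]
wrist_force: [0.2, -0.4, -5.5]
gripper_width: 18.6
gripper_force: 78.7
```

move_arm(commands=[{"grip": 0, "tx": 0.8, "ty": 0.05, "tz": 0, "twist": 0}, {"grip": 0, "tx": 2.4, "ty": 0.15, "tz": 0, "twist": 0}, {"grip": 0, "tx": 5, "ty": 0.3, "tz": 0, "twist": -1}, {"grip": 0, "tx": 8.5, "ty": 0.5, "tz": 0, "twist": -2}, {"grip": 0, "tx": 12.5, "ty": 0.75, "tz": 0, "twist": -3}, {"grip": 0, "tx": 16.5, "ty": 1, "tz": 0, "twist": -3.5}, {"grip": 0, "tx": 20.5, "ty": 1.25, "tz": 0, "twist": -4}, {"grip": 0, "tx": 24.5, "ty": 1.5, "tz": 0, "twist": -4.5}, {"grip": 0, "tx": 28.5, "ty": 1.75, "tz": 0, "twist": -5}, {"grip": 0, "tx": 32.5, "ty": 2, "tz": 0, "twist": -5.5}, {"grip": 0, "tx": 36.5, "ty": 2.25, "tz": 0, "twist": -6}, {"grip": 0, "tx": 40.5, "ty": 2.5, "tz": 0, "twist": -6.5}, {"grip": 0, "tx": 44.5, "ty": 2.75, "tz": 0, "twist": -7}, {"grip": 0, "tx": 48.5, "ty": 3, "tz": 0, "twist": -7.5}, {"grip": 0, "tx": 52, "ty": 3.2, "tz": 0, "twist": -8}, {"grip": 0, "tx": 55, "ty": 3.4, "tz": 0, "twist": -8.5}, {"grip": 0, "tx": 57, "ty": 3.5, "tz": 0, "twist": -8.5}, {"grip": 0, "tx": 58, "ty": 3.55, "tz": 0, "twist": -8.5}, {"grip": 0, "tx": 58.4, "ty": 3.58, "tz": 0, "twist": -8.5}, {"grip": 0, "tx": 58.4, "ty": 3.58, "tz": 0, "twist": -8.5}])

```text
time: 12.55
tool_pos: [554.2, 270.5, 319.6]
tcp_rot: [[-0.093, 0.996, -0.002], [0.996, 0.093, -0.002], [-0.002, -0.002, -1.0]]
wrist_force: [0.3, 0.4, -4.7]
gripper_width: 18.7
gripper_force: 78.5
```

```bash
python3 - <<'E'
from h import *
s=env.read_state();p=s['tool_pos'];R=np.array(s['tcp_rot']);im=env.get_image('wrist')[:,:,::-1].copy();sc=env.get_image('scene')[:,:,::-1].copy()
tp=np.array(p);f=tp[2]-132
def poly(img,pts,c): cv2.polylines(img,[np.round(np.array(pts)*8).astype(int)],True,c,1,16,3)
ang=np.arctan2(R[1,1],R[0,1])
W=box(554.8,270.8,np.radians(5.4),24,72,135);F=box(tp[0],tp[1],ang,20,66,f);T=box(tp[0],tp[1],ang,20,66,f+28);
for img,pr in ((im,lambda P:wproj(P,tp,R)),(sc,lambda P:proj('scene',P))):
    poly(img,pr(W),(0,0,255));poly(img,pr(F),(255,0,0))
print(s['time'],tp,np.degrees(ang),s['dq'],wproj(F,tp,R),proj('scene',F))
cv2.imwrite('pics/w4.png',np.hstack([cv2.resize(im[100:400,220:420],(400,600),interpolation=2),cv2.resize(sc[50:230,355:475],(400,600),interpolation=2)]))
E
```

```text
12.55 [554.24221382 270.51088876 319.60471833] 5.364373767150882 [ 0.02939474 -0.02322137  0.03537932  0.01495021  0.01411197  0.00422584
  0.00892263] [[323.10711007 155.56416722]
 [322.35023396 223.66244977]
 [301.54235147 223.64054374]
 [300.83682022 155.55063433]] [[436.66253864 133.37221645]
 [419.55915678 141.56060512]
 [413.34428047 138.29638092]
 [430.43466586 130.30726294]]
```

View pics/w4.png

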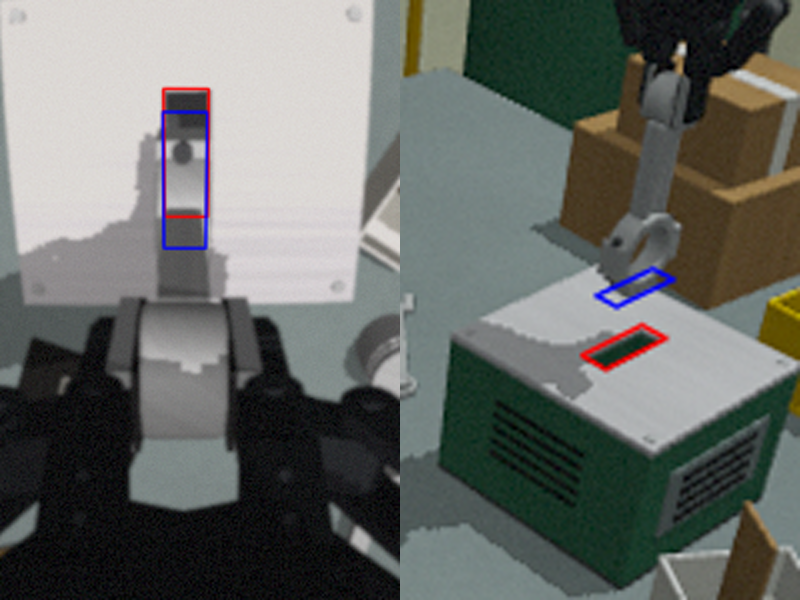

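move_arm(commands=[{"grip": 0, "tx": 0, "ty": 0.05, "tz": 1, "twist": 0}, {"grip": 0, "tx": 0, "ty": 0.05, "tz": 2, "twist": 0}, {"grip": 0, "tx": 0, "ty": 0.05, "tz": 3, "twist": 0}, {"grip": 0, "tx": 0, "ty": 0.05, "tz": 3.8, "twist": 0}, {"grip": 0, "tx": 0, "ty": 0.05, "tz": 4, "twist": 0}, {"grip": 0, "tx": 0, "ty": 0.05, "tz": 4, "twist": 0}, {"grip": 0, "tx": 0, "ty": 0.05, "tz": 4, "twist": 0}])

```text
time: 13.23
tool_pos: [555.5, 270.7, 280.8]
tcp_rot: [[-0.093, 0.996, 0.0], [0.996, 0.093, -0.0], [-0.0, 0.0, -1.0]]
wrist_force: [-0.5, 0.4, -5.3]
gripper_width: 19.0
gripper_force: 78.4
```

```bash
python3 - <<'E'
from h import *
s=env.read_state();tp=np.array(s['tool_pos']);R=np.array(s['tcp_rot']);im=env.get_image('wrist');cv2.imwrite('pics/w5.png',im[:,:,::-1])
sc=env.get_image('scene');cv2.imwrite('pics/s5.png',sc[:,:,::-1])
print(s['time'],tp,s['wrist_force'])
f=tp[2]-131;ang=np.arctan2(R[1,1],R[0,1])
print('win',np.round(wproj(box(554.8,270.8,np.radians(5.4),24,72,135),tp,R),1).tolist())
for z in(0,26,34): print('rod',z,np.round(wproj(box(tp[0],tp[1],ang,20,66,f+z),tp,R),1).tolist())
print('crown',np.round(wproj(box(tp[0],tp[1],ang,20,10,f+166),tp,R),1).tolist())
g=im.mean(2).astype(int)
for r in range(112,216,4): print(r,' '.join('%3d'%v for v in g[r,290:336]))
for r in range(255,320,12): print(r,' '.join('%3d'%v for v in g[r,278:346:2]))
E
```

```text
13.2333 [555.48510868 270.67244175 280.76094128] [-0.45320007  0.37276294 -5.27504286]
win [[323.6, 149.9], [322.9, 221.2], [299.1, 221.2], [298.1, 149.9]]
rod 0 [[322.8, 156.0], [322.1, 224.3], [301.2, 224.3], [300.4, 156.0]]
rod 26 [[323.9, 161.5], [323.0, 235.7], [300.3, 235.7], [299.3, 161.5]]
rod 34 [[324.3, 163.5], [323.3, 239.6], [299.9, 239.6], [298.9, 163.5]]
crown [[335.2, 292.7], [334.3, 310.9], [288.7, 310.9], [287.8, 292.7]]
112 214 213 212 211 214 212 213 213 215 213 211 212 212 210 214 210 215 211 213 212 215 211 212 212 212 212 213 213 211 211 212 213 213 212 212 211 214 212 213 212 210 214 211 215 212 213
116 212 211 211 211 215 211 216 212 213 213 214 212 213 213 211 214 210 214 214 210 212 214 212 212 215 213 210 212 211 211 209 212 208 212 213 214 212 215 214 212 212 210 210 213 211 211
120 213 213 208 214 212 214 210 210 213 212 214 212 210 215 212 210 211 213 213 211 212 212 211 211 213 212 213 210 211 213 212 214 212 209 211 213 211 210 214 212 211 212 214 213 211 214
124 214 214 212 211 211 214 214 210 214 212 214 213 214 214 215 214 211 215 213 209 213 215 21
[... 4369 characters left out ...]

267  79  79  77  78  69  45 111 140 144 137 139 138 139 136 137 133 138 135 133 135 132 127 128 130 131 129 128 114  62  57  74  80  79  82
279  64  64  63  59  26  17  81 122 165 173 183 183 181 181 176 174 173 173 174 170 169 170 170 171 170 166 151 118  54  27  67  75  69  65
291   3  42  98  95  46  35 103 132 134 133 132 135 130 130 129 129 133 132 134 130 130 125 122 120 123 121 121 114  54  27  69 103  68  19
303  15  17  21  14  29  31  93 117 122 122 121 123 125 126 122 124 122 123 122 123 124 124 127 125 126 126 122 113  52  27  19  11  13  14
315  16   8  13   6  20  23  52 105 110 110 111 113 110 111 115 112 110 111 107 105 114 109 111 114 116 114 110  77  27  30   8  10  27  12
```

```bash
python3 - <<'E'
from h import *
s=env.read_state();tp=np.array(s['tool_pos']);R=np.array(s['tcp_rot'])
g=cv2.imread('pics/w5.png').mean(2).astype(int)
print('col311',list(zip(range(140,345,3),g[140:345:3,309:314].mean(1).astype(int))))
ax=R[:,1]*np.array([1,1,0]);ay=R[:,0];C=tp+[0,0,19]  # ax rod x, ay rod y(+)
t=np.linspace(0,2*np.pi,73)
def disc(c,r,off): return np.array([c+off*ax+r*np.cos(a)*ay+[0,0,r*np.sin(a)] for a in t])
for dy in(-6,-3,0,3):
    P=wproj(disc(C+dy*ay,17,0),tp,R);Q=wproj(disc(C+dy*ay+[0,0,-115],30,0),tp,R);L=wproj([C+(dy+33)*ay+[0,0,z-149] for z in(0,34,45)],tp,R)
    print(dy,'small rows',P[:,1].min(),P[:,1].max(),'lug z0,34,45',L[:,1])
# scene silhouette
a=cv2.imread('pics/scene1.png').astype(int);b=cv2.imread('pics/s5.png').astype(int)
d=(abs(a-b).max(2)>25)
for r in range(80,170,3):
    c=np.where(d[r,400:470])[0]+400; print(r,''.join('#' if v else '.' for v in d[r,400:470]))
for dz in(0,):
  for nm,cc,r in(('small',C,17),('big',C+[0,0,-115],30)):
    P=np.vstack([proj('scene',disc(cc,r,o)) for o in(-10,10)]);print(nm,P.min(0),P.max(0))
print(proj('scene',[C+y*ay+x*ax+[0,0,-149] for x in(-10,10) for y in(-25,25)]))
E
```

```text
col311 [(140, np.int64(211)), (143, np.int64(212)), (146, np.int64(213)), (149, np.int64(210)), (152, np.int64(113)), (155, np.int64(52)), (158, np.int64(50)), (161, np.int64(47)), (164, np.int64(73)), (167, np.int64(84)), (170, np.int64(81)), (173, np.int64(73)), (176, np.int64(77)), (179, np.int64(76)), (182, np.int64(121)), (185, np.int64(149)), (188, np.int64(156)), (191, np.int64(161)), (194, np.int64(168)), (197, np.int64(178)), (200, np.int64(184)), (203, np.int64(175)), (206, np.int64(87)), (209, np.int64(81)), (212, np.int64(83)), (215, np.int64(82)), (218, np.int64(81)), (221, np.int64(82)), (224, np.int64(83)), (227, np.int64(80)), (230, np.int64(81)), (233, np.int64(81)), (236, np.int64(83)), (239, np.int64(83)), (242, np.int64(76)), (245, np.int64(77)), (248, np.int64(85)), (251, np.int64(81)), (254, np.int64(80)), (257, np.int64(99)), (260, np.int64(111)), (263, np.int64(122)), (266, np.int64(132)), (269, np.int64(141)), (272, np.int64(149)), (275, np.int64(157)), (278, np.int64(170)), (281, np.int64(174)), (284, np.int64(121)), (287, np.int64(126)), (290, np.int64(130)
[... 2598 characters left out ...]
...........
152 ##############.###..#########################.........................
155 #####....###...############..###############..........................
158 ########....##########.###############................................
161 ###########.....##########............................................
164 ...##.############....................................................
167 ........#######.......................................................
small [425.85653456  85.46033367] [442.39144523 102.45168525]
big [414.30765672 124.11421169] [436.61375622 149.30815209]
[[413.72322241 149.83739584]
 [426.44935184 143.61920759]
 [419.78270894 153.1612451 ]
 [432.51972262 146.79139316]]
```

move_arm(commands=[{"grip": 0, "tx": 0, "ty": 0.1, "tz": 0, "twist": 0}, {"grip": 0, "tx": 0, "ty": 0.1, "tz": 0.5, "twist": 0}, {"grip": 0, "tx": 0, "ty": 0.1, "tz": 1, "twist": 0}, {"grip": 0, "tx": 0, "ty": 0.1, "tz": 1.3, "twist": 0}, {"grip": 0, "tx": 0, "ty": 0.1, "tz": 1.6, "twist": 0}, {"grip": 0, "tx": 0, "ty": 0.1, "tz": 1.8, "twist": 0}, {"grip": 0, "tx": 0, "ty": 0.1, "tz": 2, "twist": 0}, {"grip": 0, "tx": 0, "ty": 0.1, "tz": 2, "twist": 0}, {"grip": 0, "tx": 0, "ty": 0.1, "tz": 2, "twist": 0}])

```text
time: 14.08
tool_pos: [556.3, 270.7, 260.7]
tcp_rot: [[-0.093, 0.996, -0.0], [0.996, 0.093, -0.0], [-0.0, -0.0, -1.0]]
wrist_force: [0.0, 0.2, -4.8]
gripper_width: 18.9
gripper_force: 78.7
```

```bash
python3 - <<'E'
from h import *
s=env.read_state();tp=np.array(s['tool_pos']);R=np.array(s['tcp_rot']);im=env.get_image('wrist');cv2.imwrite('pics/w6.png',im[:,:,::-1])
print(s['time'],tp,s['wrist_force'],s['ft_torque'])
g=im.mean(2).astype(int)
for r in range(136,216,4): print(r,' '.join('%3d'%v for v in g[r,288:338]))
print([(r,int(g[r,305:310].mean())) for r in range(136,200,2)])
print(np.round(wproj(box(554.8,270.8,np.radians(5.4),24,72,135),tp,R),1).tolist())
E
```

```text
14.0833 [556.33307418 270.71290466 260.72682862] [ 0.04842299  0.15495564 -4.82290051] [ 0.0163924  -0.02184006  0.01901855]
136 207 212 211 212 208 209 209 210 210 209 212 211 211 209 210 211 209 209 208 210 211 212 209 213 210 212 212 211 209 208 210 210 212 210 211 210 211 212 210 210 212 212 210 211 213 209 210 210 211 213
140 209 211 210 210 211 209 211 208 210 213 208 209 211 211 211 208 211 214 211 209 211 213 209 210 212 210 210 209 211 212 212 211 208 209 209 211 208 210 209 207 211 211 210 209 213 208 213 210 213 208
144 210 209 207 209 210 214 208 210 212 209 209 208 210 213 210 210 210 211 209 207 212 212 211 210 208 211 208 211 212 210 210 209 212 209 209 212 211 208 210 209 211 207 205 209 211 210 210 211 210 211
148 213 212 210 210 212 212 211 210 212 210 210 209 211 210 213 210 209 208 212 209 210 210 208 212 212 210 211 208 211 210 211 210 213 211 207 209 210 208 212 211 211 210 212 208 207 212 209 212 211 210
152 210 211 208 210 210 210 209 209 210 209 212 207 212 209 212 211 209 211 212 213 211 209 212 209 209 210 211 211 211 207 209 214 212 211 207 212 208 209 213
[... 2844 characters left out ...]
 161 159 186 205 211 210 210 214 209 210 208 211 209 210
212 164 144 139 138 140 140 138 139 126 115 108 115 107  96  89  83  81  80  81  84  81  82  83  77  78  76  81  83  83  82  82  83  99 132 175 179 158 157 186 205 210 210 210 211 209 212 209 211 211 210
[(136, 210), (138, 209), (140, 211), (142, 209), (144, 210), (146, 211), (148, 209), (150, 211), (152, 211), (154, 183), (156, 96), (158, 49), (160, 51), (162, 50), (164, 74), (166, 83), (168, 82), (170, 120), (172, 126), (174, 103), (176, 91), (178, 89), (180, 97), (182, 126), (184, 145), (186, 151), (188, 155), (190, 159), (192, 161), (194, 165), (196, 170), (198, 178)]
[[323.6, 153.4], [322.8, 229.1], [297.4, 229.1], [296.2, 153.4]]
```

move_arm(commands=[{"grip": 0, "tx": 0, "ty": 0, "tz": 0.5, "twist": 0}, {"grip": 0, "tx": 0, "ty": 0, "tz": 1, "twist": 0}, {"grip": 0, "tx": 0, "ty": 0, "tz": 1.4, "twist": 0}, {"grip": 0, "tx": 0, "ty": 0, "tz": 1.7, "twist": 0}, {"grip": 0, "tx": 0, "ty": 0, "tz": 2, "twist": 0}, {"grip": 0, "tx": 0, "ty": 0, "tz": 2.3, "twist": 0}, {"grip": 0, "tx": 0, "ty": 0, "tz": 2.5, "twist": 0}, {"grip": 0, "tx": 0, "ty": 0, "tz": 2.5, "twist": 0}])

```text
time: 14.8
tool_pos: [556.0, 270.7, 235.2]
tcp_rot: [[-0.093, 0.996, -0.001], [0.996, 0.093, -0.001], [-0.0, -0.001, -1.0]]
wrist_force: [0.0, -0.5, -4.2]
gripper_width: 19.2
gripper_force: 78.6
```

```bash
python3 - <<'E'
from h import *
s=env.read_state();tp=np.array(s['tool_pos']);im=env.get_image('wrist');cv2.imwrite('pics/w7.png',im[:,:,::-1])
print(s['time'],tp,s['wrist_force'],s['ft_torque'])
g=im.mean(2).astype(int)
for r in (160,166,172,176,180,190,196,204,210): print(r,' '.join('%3d'%v for v in g[r,288:338]))
print([(r,int(g[r,301:304].mean())) for r in range(150,200,1)])
E
```

```text
14.8 [556.04534842 270.65017551 235.17864331] [ 0.04155634 -0.50790874 -4.23120327] [-0.01099087 -0.03349174  0.01263595]
160 206 206 206 204 207 198 188 179 174 165 161 157 153 153 155 158 159 162 164 160 162 161 158 155 154 151 155 152 153 148 144 150 145 146 146 146 145 150 162 174 190 203 205 206 206 205 208 208 207 206
166 209 206 207 205 207 203 183 153 115  81  68  70  78  82  80  82  79  80  80  78  79  82  83  78  81  81  80  79  81  83  83  83  81  79  78  66  67  91 121 156 184 201 204 205 207 204 202 205 203 205
172 203 205 206 204 206 199 176 140 113 116 153 176 185 187 190 186 187 180 161 124  88  70  64  62  67  77 101 132 162 182 183 183 179 184 183 172 140 114 115 152 186 202 206 209 204 207 205 205 206 207
176 207 204 209 205 204 203 191 160 132 120 155 177 188 187 189 187 181 156 119  83  72  74  74  73  74  73  71  91 130 174 189 183 183 188 188 176 144 112 127 160 190 200 209 207 206 206 207 208 205 205
180 205 205 206 204 204 202 184 155 115  93 110 130 139 135 137 136 134 121 103  90  84  86  81  84  79  83  92 111 127 136 136 134 135 131 130 124 100  97 118 15
[... 751 characters left out ...]
77  77  81  80  81  82  80  83  83 100 140 176 172 139 109 121 160 186 203 204 204 208 205 202 205 203 206
[(150, 206), (151, 204), (152, 205), (153, 205), (154, 206), (155, 205), (156, 206), (157, 205), (158, 201), (159, 186), (160, 155), (161, 108), (162, 68), (163, 60), (164, 72), (165, 81), (166, 81), (167, 79), (168, 81), (169, 101), (170, 142), (171, 171), (172, 187), (173, 189), (174, 188), (175, 189), (176, 187), (177, 186), (178, 175), (179, 149), (180, 136), (181, 136), (182, 139), (183, 144), (184, 144), (185, 148), (186, 151), (187, 151), (188, 150), (189, 154), (190, 152), (191, 155), (192, 161), (193, 161), (194, 164), (195, 168), (196, 170), (197, 170), (198, 174), (199, 177)]
```

move_arm(commands=[{"grip": 0, "tx": 0, "ty": 0, "tz": 0.5, "twist": 0}, {"grip": 0, "tx": 0, "ty": 0, "tz": 1, "twist": 0}, {"grip": 0, "tx": 0, "ty": 0, "tz": 1.5, "twist": 0}, {"grip": 0, "tx": 0, "ty": 0, "tz": 2, "twist": 0}, {"grip": 0, "tx": 0, "ty": 0, "tz": 2.5, "twist": 0}, {"grip": 0, "tx": 0, "ty": 0, "tz": 3, "twist": 0}, {"grip": 0, "tx": 0, "ty": 0, "tz": 3.5, "twist": 0}, {"grip": 0, "tx": 0, "ty": 0, "tz": 4, "twist": 0}, {"grip": 0, "tx": 0, "ty": 0, "tz": 4.5, "twist": 0}, {"grip": 0, "tx": 0, "ty": 0, "tz": 5, "twist": 0}, {"grip": 0, "tx": 0, "ty": 0, "tz": 5.4, "twist": 0}, {"grip": 0, "tx": 0, "ty": 0, "tz": 5.4, "twist": 0}, {"grip": 0, "tx": 0, "ty": 0, "tz": 5.4, "twist": 0}, {"grip": 0, "tx": 0, "ty": 0, "tz": 5.4, "twist": 0}, {"grip": 0, "tx": 0, "ty": 0, "tz": 5.4, "twist": 0}, {"grip": 0, "tx": 0, "ty": 0, "tz": 5.4, "twist": 0}])

```text
time: 16.18
tool_pos: [556.6, 270.8, 182.2]
tcp_rot: [[-0.093, 0.996, 0.001], [0.996, 0.093, 0.0], [0.0, 0.001, -1.0]]
wrist_force: [0.9, -1.0, -5.2]
gripper_width: 18.7
gripper_force: 78.5
```

```bash
python3 - <<'E'
from h import *
s=env.read_state();im=env.get_image('wrist');g=im.mean(2).astype(int)
print(s['time'],s['tool_pos'],s['wrist_force'],s['ft_torque'],s['gripper_width'],abs(np.array(s['dq'])).max())
for r in (172,180,190,204,216,228,240): print(r,' '.join('%3d'%v for v in g[r,288:338]))
print([(r,int(g[r,301:304].mean())) for r in range(160,230,2)])
# carton on mat
t=env.get_image('top');d=env.search_frame('carton','top');print([(x['position'],x['conf']) for x in d][:2],proj('top',[[485.3,-16,44],[483,-15.9,4]]))
E
```

```text
16.1833 [556.57926068 270.79599433 182.17140324] [ 0.91761463 -0.95981891 -5.19951779] [ 0.04986673 -0.00704034  0.01458186] 18.711886884929502 0.0024509873799195346
172 193 193 192 193 193 194 192 192 192 194 193 193 194 193 192 194 192 194 193 192 194 197 191 196 193 190 192 192 190 194 194 193 192 192 193 193 194 191 195 193 191 194 197 192 192 195 194 196 196 192
180 176 159 140 108  71  49  45  46  45  69 103 122 128 126 125 129 123 109  94  79  72  65  69  72  74  75  89 104 115 114 103  88  84  88  81  76  66  51  48  57  88 124 147 174 191 191 193 194 192 193
190 186 168 152 122  85  55  44  45  45  71 107 137 141 145 147 144 146 149 149 145 146 143 142 146 144 148 146 145 143 145 141 142 140 126  99  81  64  49  44  57  87 114 142 171 188 195 192 192 193 193
204 190 174 155 135 100  58  46  40  50  87 135 166 165 157 139 132 130 133 130 122 117 119 114 114 115 116 114 114 116 122 130 133 126 123 122 110  83  58  45  68  97 132 158 174 187 193 196 194 195 196
216 193 181 170 146 112  78  57  40  44  57  81  98  94  85  76  74  75  72  79  77  80  72  78  80  73  76  74  75  7
[... 287 characters left out ...]
91
240 126 123 115 107  93  77  55  43  42  46  57  72  71  78  76  74  78  79  74  76  72  75  75  71  75  74  75  75  78  69  76  77  75  73  75  71  56  52  45  59  89  98 113 119 130 149 172 191 193 190
[(160, 194), (162, 193), (164, 194), (166, 193), (168, 195), (170, 194), (172, 193), (174, 191), (176, 160), (178, 123), (180, 126), (182, 131), (184, 136), (186, 143), (188, 142), (190, 145), (192, 150), (194, 157), (196, 159), (198, 163), (200, 167), (202, 170), (204, 142), (206, 109), (208, 96), (210, 81), (212, 79), (214, 81), (216, 78), (218, 78), (220, 76), (222, 76), (224, 76), (226, 77), (228, 74)]
[([324.4, 214.5], 0.67)] [[322.02895776 213.52526551]
 [322.18530818 214.70398873]]
```

```bash
python3 -c "
from workcell import env
print(env.job_done())"
```

```text
the job is handed in; nothing more can be done
None
```

The job is handed in at 16 s; no verdict came back. By the last readings, the carton stands released on the mat, and the gripper holds the long rod still in the window with its foot about 85 mm below the plate and clear on both sides.

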